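# Load the jar mixer, snap its lid shut and wind it up

### The job

Take the green-capped test jar from the ware board and stand it in the round nest inside the blue jar mixer, then swing the clear lid over and press it down past its catch until it is fully shut. Then wind the red-handled crank clockwise: past the orange mark and once more all the way round, until it stops at the mark again. Leave everything else on the table where it is.

Things in the scene. Friction and masses are not known exactly. Their poses are not given: they have to be found in the camera images.
- jar_green: test jar with a green cap and a green band, the one to load; 56 mm diameter, 80 mm tall, about 0.2 kg; origin at the centre of its underside
- jar_blue: test jar with a blue cap and a blue band, stays on the board; 56 mm diameter, 80 mm tall, about 0.2 kg; origin at the centre of its underside
- jar_yellow: test jar with a yellow cap and a yellow band, stays on the board; 56 mm diameter, 80 mm tall, about 0.2 kg; origin at the centre of its underside
- board: plywood ware board, 340 x 130 x 18 mm, fixed, carrying the three jars in a row along its long (x) axis about 110 mm apart, in any order; origin at the centre of its underside
- mixer: wind-up jar mixer, fixed: grey base plate (x +-85, y -295 to +105 mm, 15 mm thick), blue open chamber (140 x 170 mm outside, 6 mm walls, rim 115 mm above the table) centred on the origin, blue winding tower (92 mm diameter, 60 mm tall) 200 mm to its -y side. Origin on the table under the chamber's centre; x points from its front (robot side) to the lid's hinge, z up
- nest (a point): centre of the nest on the chamber's floor, 21 mm above the table: a low black rubber ring, 68 mm inside diameter, 10 mm tall, in which the jar stands; axes as the mixer's
- lid (a joint): angle of the clear lid, rad: 0 fully shut, about 1.8 standing open, leaning slightly backwards (+x); a damper lets it fall slowly once tipped forward, and a spring ball catch stops it ajar at about 0.1 rad until about 10 N on the pad forces it past
- lid_hinge (a point): middle of the lid's hinge line at the chamber's far rim, 115 mm above the table and 70 mm towards +x of the mixer's origin. The lid is a clear plate 164 mm long from here to its free edge, 172 mm wide and 8 mm thick, turning about the mixer's y axis
- lid_pad (a point): centre of the outer face of the orange press pad (22 x 60 mm, 6 mm thick) at the middle of the lid's free edge, 154 mm from the hinge; with the lid shut it faces up, 129.5 mm above the table; with the lid open it faces away from the robot. Turns with the lid
- crank (a joint): angle of the winding crank, rad: grows clockwise seen from above; the arm points to the mixer's -x at 0; starts between 0 and 0.6; the hard end stop, at the orange mark, is at 7.1, always more than a full turn away; stiff enough to stay where left
- crank_axis (a point): top centre of the winding tower, on the crank's vertical axis, 60 mm above the table; fixed, axes as the mixer's
- crank_knob (a point): top centre of the crank's red handle, 115 mm above the table and 65 mm out from the crank's axis: an upright grip, 26 mm diameter, 42 mm tall, that spins freely about its own vertical axis on the end of the crank's arm. Moves round with the crank
- tape: tape measure, black and orange, 74 x 36 x 64 mm; origin at the centre of its underside; a bystander
- brush: brush lying on the table; a bystander
- rib: flat wooden potter's rib, 110 x 55 x 8 mm; a bystander
- mallet: small mallet lying on the table; a bystander
Things that resemble listed ones, but are neither listed nor needed, are in the scene too. What is meant by the jar_green is not pink, and is the smaller of those in its own colour.

How it is judged (in metres and radians):
On the way, in this order (a step that is already met when the one before it is completed fails the run):
1. the green-capped jar stands upright in the nest, let go (horizontal distance between jar_green and nest below 0.012 m and z of jar_green in the frame of nest below 0.005 m and angle between jar_green's own z axis and vertical below 0.1 rad and contact force between the fingers and jar_green below 0.2 N), for 0.2 s.
2. the lid is pressed past its catch, fully shut (value of joint lid below 0.03 rad), for 0.2 s.
3. the crank is wound clockwise to its stop at the mark (value of joint crank above 6.9 rad), for 0.2 s.
At the end, for the whole second after the job is handed in: The green-capped jar stands at rest in the nest (axis within 12 mm of its centre, underside within 5 mm of its floor, upright within 0.1 rad), the lid is past its catch (below 0.03 rad) and the crank is within 0.2 rad of its stop (above 6.9 rad) (horizontal distance between jar_green and nest below 0.012 m and z of jar_green in the frame of nest below 0.005 m and angle between jar_green's own z axis and vertical below 0.1 rad and value of joint lid below 0.03 rad and value of joint crank above 6.9 rad and linear speed of jar_green below 0.02 m/s); the robot touches nothing.
It fails at once if another thing is moved more than 30 mm (distance of any of jar_blue, jar_yellow, tape, brush, rib, mallet from where it was at the start of the episode above 0.03 m).
It fails at once if the crank is wound before the lid is shut (value of joint crank above 2 rad and value of joint lid above 0.06 rad).
It also fails if it takes over 72 s, if anything falls off the work surface, if the arm or the gripper's body presses on something with over 40 N, if the wrist force passes 120 N, or if a joint passes its speed limit or range.

### The arm

A 7-joint arm with a two-finger parallel gripper is mounted at the origin on the work surface. World frame = base frame: x ahead of the robot, y to its left, z up, the work surface at z = 0. Lengths are in mm, angles in rad, forces in N, time in s.
With the tool pointing down it reaches from about 400 to 875 mm from the base axis. Payload 4.4 kg.
Tool frame: the origin (TCP) lies at the very end of the fingers, on their centre line; the grasp point (between the pads) lies 19 mm behind it (ctrl.grip_depth is the distance from the TCP to the grasp point, in mm); z points along the fingers, x is the direction in which the jaws open and shut, and the axes are right-handed (so a half turn about z gives the same grasp; the last joint's range is limited). The gripper opens to 85 mm and grips with 20 to 120 N. Pads are 22 mm wide; open, the fingers measure 114 mm over their backs; the gripper's body (76 mm by 85 mm) begins 54 mm behind the grasp point. The pads swing forward as they close: fully open they stand 13 mm farther back than shut.
Start: joints at [1.053, 0.628, 0.038, 1.517, -0.027, 0.996, -0.02], TCP at [283.809, -584.782, 231.313] pointing down, gripper open.
Joint ranges: [-3.06, 3.06], [-0.37, 2.12], [-1.25, 1.32], [0.18, 2.47], [-1.1, 4.24], [0.23, 1.98], [-2.94, 2.94]. Speed limits (rad/s): [2.57, 2.57, 3.14, 3.14, 3.14, 3.14, 3.14].

### API

Orientations are given as [roll, pitch, yaw] about the fixed x, y, z axes, in that order (R = Rz(yaw) Ry(pitch) Rx(roll)).
In Python, from cell import ctrl gives the robot as it stands.
- The arm moves only by the shell command python3 -m creep 'ROWS'. ROWS is JSON, a list of rows, each an object with "hand": the opening, from 0 (shut) to 1 (fully open); "travel": the shift along the tool's x, y, z in cm, a list of three; "angular": the turn, a rotation vector about the tool's x, y, z in degrees, a list of three. In form: [{"hand": hand, "travel": [tx, ty, tz], "angular": [rx, ry, rz]}, ...]. A call has 1 to 20 rows; each row is the pose to reach, as a shift and turn from the pose measured when the call began, along the tool's axes at that moment; what a row does not reach only later rows make up. A row lasts 1/10 s, in which the tool goes at most 50 mm and 8.59 degrees, less where a joint would pass 70% of its speed; a pose out of reach is approached as far as the arm can. A call with a gripper value outside its range is refused whole. The fingers move at their own pace and stop on an object; the grip force is fixed at half the most. Time passes only in rows, so rows that repeat a pose let the fingers close. It gives the time, the measured TCP pose, the force and the opening at its end, in the units of the state.
- ctrl.read_state(): the state, without advancing time (a new reading comes with each control period).
- ctrl.get_image(name): name is "scene" or "top"; returns a dict with "frame" (384x512x3 uint8, red, green, blue), "fx", "fy", "cx", "cy" (pixels), "D" ([k1, k2, p1, p2, k3] as OpenCV has them; the pictures are not rectified), "origin" and "orientation" of the camera in the world. Camera axes: x right, y down, z forward; pixel columns grow to the right and rows downward; lengths in mm; the calibration is good to about 2 mm. A picture is of the moment at which its call begins. There is no depth.
- ctrl.finish_job(): hands the job in, once; it reports no verdict.
Trained networks look in the newest picture that a camera, given by its name, has taken for a name from the list of things; names that differ only in an ending like _2 or _b are one class to them, and where a whole thing is asked for, a point or a joint stands for the part that bears it (a point fixed in the world has none). Each returns a list of dicts, best first, with "confidence" (0 to 1); they miss things now and then, are a little off and sometimes report something else, mostly with a low value. They report only what shows in the picture. A call takes as long as a camera call. They do not tell look-alikes from the thing itself.
- ctrl.regions_of(camera, thing): "region" (384x512 bool, what is visible of it).
- ctrl.spot_point(camera, thing): "at" ([x, y, z] in mm, in world coordinates, good to about 4 mm: a listed point, or the origin of a listed thing).
The state is a dict: "clock": time; "qpos": joint angles; "qd": joint speeds; "tau": joint torques, N m; "eef_pos": TCP position; "tool_rot": TCP orientation; "force": force on the tool from outside, world axes, zero at the start; "torque": the same for the moment, N m; "width": finger opening in mm.
Only numpy, scipy, OpenCV 4.12 (cv2) and the standard library are available. Lean on these libraries where they do the work, as an engineer would, in place of code of your own. Each camera call takes 0.05 s, during which the arm holds its last target. There are 200 camera calls.

## Working session

There is one attempt and no reset: what is moved stays moved. The work goes in short steps, Python scripts to look and compute and a shell command to move; the robot and the scene stay as the last step left them, time stands still between calls to the robot, and variables do not carry over. Pictures are saved under pics/ and viewed, about 8 in all and at most 12, crops included, and the job is handed in when it is done.

```bash
mkdir -p pics
cat > h.py <<'E'
import numpy as np,cv2
from cell import ctrl
def snap(cam,fn=None,box=None,s=1):
    d=ctrl.get_image(cam);im=d["frame"][:,:,::-1].copy()
    if fn:
        c=im if box is None else im[box[1]:box[3],box[0]:box[2]]
        cv2.imwrite("pics/"+fn,cv2.resize(c,None,fx=s,fy=s,interpolation=cv2.INTER_CUBIC))
    return d
E
python3 - <<'E'
from h import *
for cam in("scene","top"):
    d=snap(cam,cam+"0.png",s=1.5); print(cam,np.round(d["origin"]),np.round(d["orientation"],2),d["fx"])
    for n in "jar_green jar_blue jar_yellow board mixer nest lid_hinge lid_pad crank_axis crank_knob tape brush rib mallet".split():
        print(n,[(np.round(r["at"]).tolist(),round(r["confidence"],2)) for r in ctrl.spot_point(cam,n)][:4])
s=ctrl.read_state();print(s)
E
```

```text
scene [1898. -503. 1299.] [-2.28 -0.02  1.25] 473.20782097590666
jar_green [([647.0, 438.0, 3.0], 0.97), ([760.0, 262.0, -0.0], 0.88), ([627.0, 311.0, 18.0], 0.54)]
jar_blue [([419.0, 282.0, 20.0], 0.55)]
jar_yellow [([526.0, 269.0, 18.0], 0.8)]
board [([523.0, 292.0, 0.0], 0.6)]
mixer [([505.0, -38.0, -1.0], 0.78), ([639.0, -66.0, 256.0], 0.41)]
nest []
lid_hinge [([580.0, -55.0, 113.0], 0.59), ([528.0, 270.0, 17.0], 0.41)]
lid_pad [([638.0, -66.0, 257.0], 0.58), ([630.0, 310.0, 16.0], 0.51)]
crank_axis [([465.0, -239.0, 60.0], 0.69)]
crank_knob [([416.0, 451.0, -4.0], 0.68), ([404.0, -209.0, 113.0], 0.55)]
tape [([772.0, 48.0, 0.0], 0.72)]
brush [([768.0, -187.0, -1.0], 0.73)]
rib []
mallet [([546.0, -503.0, -3.0], 0.78)]
top [ 416.  -53. 1447.] [-3.01  0.01 -1.56] 357.9973370646062
jar_green [([651.0, 438.0, 2.0], 0.71), ([627.0, 304.0, 10.0], 0.63), ([765.0, 268.0, 5.0], 0.58)]
jar_blue [([417.0, 275.0, 16.0], 0.52), ([577.0, -58.0, 118.0], 0.46)]
jar_yellow [([527.0, 273.0, 17.0], 0.61)]
board [([522.0, 291.0, -1.0], 0.9), ([633.0, -70.0, 259.0], 0.65)]
mixer [([505.0, -42.0, 0.
[... 502 characters left out ...]
 0.71)]
{'clock': 1.5, 'qpos': array([ 1.05320231,  0.62837916,  0.03851521,  1.5173873 , -0.02700926,
        0.99634145, -0.01997745]), 'qd': array([ 7.55299200e-05,  4.45882541e-04, -1.47631976e-03, -8.77298953e-05,
       -2.71151611e-04, -1.64522186e-04, -3.74623056e-04]), 'tau': array([-8.10254255e-05, -5.63267255e+01,  1.22563921e+00, -1.93781269e+01,
        1.09943424e-02,  1.56022863e-03, -3.61325783e-05]), 'eef_pos': array([ 283.79991153, -584.78095372,  231.3312878 ]), 'tool_rot': array([-3.14155629e+00, -2.66605941e-06, -1.11902182e+00]), 'force': array([ 0.73483511, -0.11359915, -0.72913961]), 'torque': array([ 0.02333763, -0.03157952, -0.0429093 ]), 'width': 85.71312707197808}
```

View pics/scene0.png

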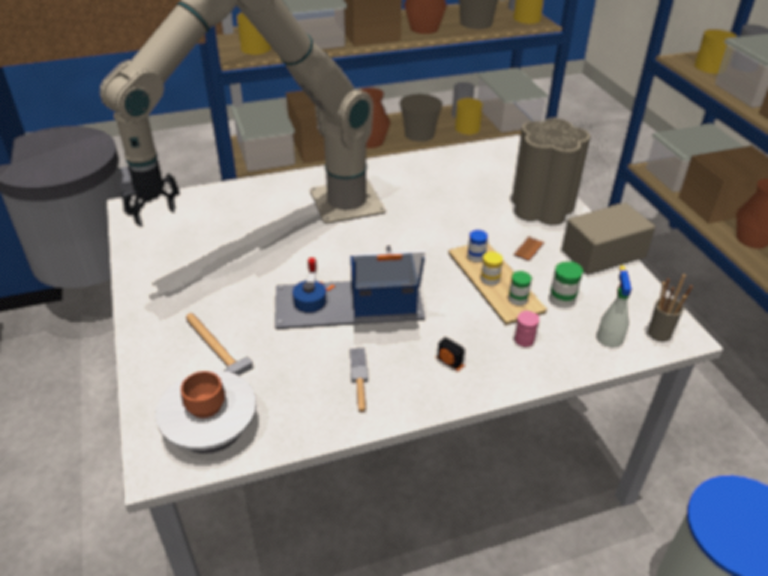

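View pics/top0.png

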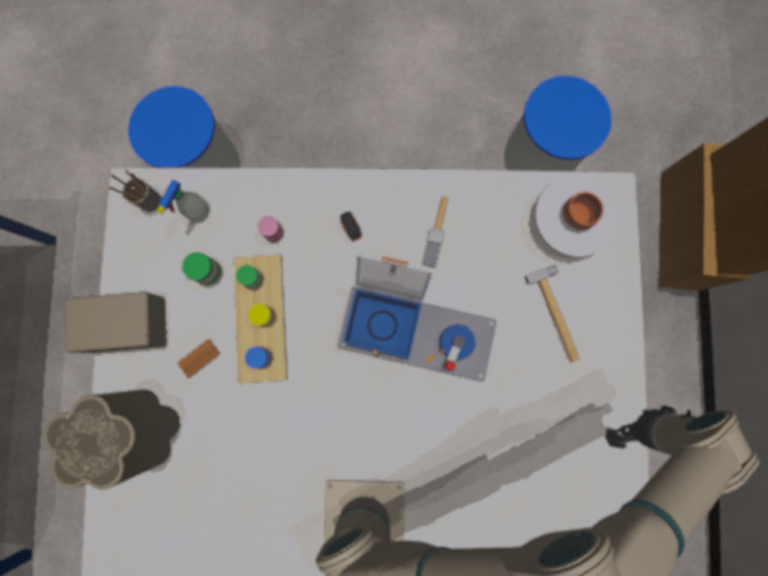

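Candidates for jar_green:
- Small green jar on the board, top image (248,276).
- Larger green jar off the board, top image (199,267).
- Pink jar, top image (269,229).

The small one on the board fits, because it isn't pink and is the smaller of the two greens. I'll confirm that in a crop and refine the poses.

```bash
cat >> h.py <<'E'
from scipy.spatial.transform import Rotation as Ro
def K(d): return np.array([[d["fx"],0,d["cx"]],[0,d["fy"],d["cy"]],[0,0,1.]])
def atz(d,px,z):
    p=cv2.undistortPoints(np.array([[px]],float),K(d),np.array(d["D"],float)).ravel()
    r=Ro.from_euler("xyz",d["orientation"]).as_matrix()@[p[0],p[1],1]; o=np.array(d["origin"])
    return (o+r*(z-o[2])/r[2])[:2].round(1)
def proj(d,P):
    R=Ro.from_euler("xyz",d["orientation"]).as_matrix().T
    return cv2.projectPoints(np.array(P,float).reshape(-1,3),cv2.Rodrigues(R)[0],-R@np.array(d["origin"]),K(d),np.array(d["D"],float))[0].reshape(-1,2)
def blob(d,lo,hi,box):
    h=cv2.cvtColor(d["frame"],cv2.COLOR_RGB2HSV);m=cv2.inRange(h,np.array(lo),np.array(hi))
    M=np.zeros_like(m);M[box[1]:box[3],box[0]:box[2]]=m[box[1]:box[3],box[0]:box[2]]
    n,l,s,c=cv2.connectedComponentsWithStats(M)
    if n<2: return None,0
    i=1+s[1:,4].argmax();return c[i],s[i,4]
E
python3 - <<'E'
from h import *
d=snap("top"); im=d["frame"][:,:,::-1].copy()
c,a=blob(d,(45,80,40),(85,255,255),(155,172,178,200)); print("green cap",c,a,atz(d,c,98))
c,a=blob(d,(45,80,40),(85,255,255),(115,160,150,200)); print("big",c,a,atz(d,c,110))
c,a=blob(d,(0,150,80),(8,255,255),(285,230,315,255)); print("knob",c,a,atz(d,c,115))
m=[505,-40.];yaw=-.194
R=np.array([[np.cos(yaw),-np.sin(yaw)],[np.sin(yaw),np.cos(yaw)]])
def W(x,y,z): return [*(R@[x,y]+m),z]
P=[W(x,y,115) for x,y in((-70,-85),(-70,85),(70,85),(70,-85))]+[W(34*np.cos(t),34*np.sin(t),31) for t in np.arange(0,6.3,.5)]+[W(x,y,15) for x,y in((-85,-295),(-85,105),(85,-295))]+[W(0,-200,60)]
a=cv2.resize(im[160:270,105:345],None,fx=3.2,fy=3.2,interpolation=cv2.INTER_CUBIC)
for p in proj(d,P): cv2.circle(a,tuple(int(v) for v in ((p+.5-[105,160])*3.2)),2,(255,0,255),-1)
cv2.imwrite("pics/c1.png",a)
E
```

```text
green cap [164.19753086 183.27160494] 162 [624.3 308.8]
big [130.96478873 177.1971831 ] 284 [644.5 435.7]
knob [299.71428571 243.28571429] 21 [ 404.5 -208.1]
```

View pics/c1.png

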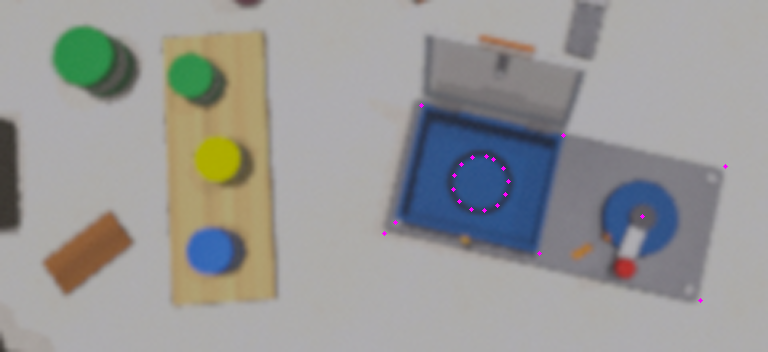

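The overlay fits the mixer: origin about (506,-40), yaw -0.194, ring at crop (480,182). The small green jar on the board, crop (191,75), is clearly smaller than the green one at (85,56), so it is jar_green, at about (625,308).

```bash
cat >> h.py <<'E'
def go(*targets,yaw=None):
    s=ctrl.read_state();R=Ro.from_euler("xyz",s["tool_rot"])
    print("t%.1f"%s["clock"],s["eef_pos"].round(1),s["tool_rot"].round(3),"w%.1f"%s["width"],s["force"].round(1))
    for t in targets: print(t,"->",(R.inv().apply(np.array(t)-s["eef_pos"])/10).round(2))
    if yaw is not None: print("ang",(R.inv()*Ro.from_euler("xyz",[np.pi,0,yaw])).as_rotvec(degrees=True).round(1))
E
python3 -c "
from h import *
go([340,-450,300],[510,0,310],[625,308,200],yaw=1.377)"
```

```text
t1.6 [ 283.8 -584.8  231.3] [-3.142 -0.    -1.119] w85.3 [-0.5  0.5  0.9]
[340, -450, 300] -> [ -9.67 -10.94  -6.87]
[510, 0, 310] -> [-42.74 -45.88  -7.87]
[625, 308, 200] -> [-65.43 -69.67   3.13]
ang [  -0.   -0. -143.]
```

```bash
python3 -m creep '[{"hand":1,"travel":[-9.7,-10.9,-6.9],"angular":[0,0,-25]},{"hand":1,"travel":[-9.7,-10.9,-6.9],"angular":[0,0,-25]},{"hand":1,"travel":[-9.7,-10.9,-6.9],"angular":[0,0,-25]},{"hand":1,"travel":[-42.7,-45.9,-7.9],"angular":[0,0,-100]},{"hand":1,"travel":[-42.7,-45.9,-7.9],"angular":[0,0,-100]},{"hand":1,"travel":[-42.7,-45.9,-7.9],"angular":[0,0,-100]},{"hand":1,"travel":[-42.7,-45.9,-7.9],"angular":[0,0,-100]},{"hand":1,"travel":[-42.7,-45.9,-7.9],"angular":[0,0,-100]},{"hand":1,"travel":[-42.7,-45.9,-7.9],"angular":[0,0,-100]},{"hand":1,"travel":[-42.7,-45.9,-7.9],"angular":[0,0,-100]},{"hand":1,"travel":[-42.7,-45.9,-7.9],"angular":[0,0,-100]},{"hand":1,"travel":[-42.7,-45.9,-7.9],"angular":[0,0,-100]},{"hand":1,"travel":[-42.7,-45.9,-7.9],"angular":[0,0,-100]},{"hand":1,"travel":[-42.7,-45.9,-7.9],"angular":[0,0,-100]},{"hand":1,"travel":[-42.7,-45.9,-7.9],"angular":[0,0,-100]}]'; python3 -c "
from h import *
go([625,308,200],yaw=1.377);print(ctrl.read_state()['qpos'].round(2))"
```

```text
clock: 3.05
eef_pos: [510.3, 0.5, 310.3]
tool_rot: [3.141, 0.0, 0.629]
force: [0.0, -0.9, 0.5]
width: 85.3
t3.0 [5.103e+02 5.000e-01 3.103e+02] [3.141 0.    0.629] w85.3 [ 0.  -0.9  0.5]
[625, 308, 200] -> [ 27.36 -18.13  11.02]
ang [ -0.    0.  -42.9]
[ 0.33  0.38 -0.54  1.78  0.22  1.04  0.34]
```

```bash
python3 -m creep '[{"hand":1,"travel":[27.4,-18.1,11],"angular":[0,0,-42.9]},{"hand":1,"travel":[27.4,-18.1,11],"angular":[0,0,-42.9]},{"hand":1,"travel":[27.4,-18.1,11],"angular":[0,0,-42.9]},{"hand":1,"travel":[27.4,-18.1,11],"angular":[0,0,-42.9]},{"hand":1,"travel":[27.4,-18.1,11],"angular":[0,0,-42.9]},{"hand":1,"travel":[27.4,-18.1,11],"angular":[0,0,-42.9]},{"hand":1,"travel":[27.4,-18.1,11],"angular":[0,0,-42.9]},{"hand":1,"travel":[27.4,-18.1,11],"angular":[0,0,-42.9]},{"hand":1,"travel":[27.4,-18.1,11],"angular":[0,0,-42.9]}]'; python3 -c "
from h import *
d=snap('scene','s1.png',(270,130,430,250),4)
print([(np.round(r['at']).tolist(),round(r['confidence'],2)) for r in ctrl.spot_point('scene','jar_green')])
c,a=blob(d,(45,80,40),(85,255,255),(335,175,358,195));print(c,a)
if a: print(atz(d,c,92))
go([625,308,120],[625,308,59],yaw=1.377);print(ctrl.read_state()['qpos'].round(2))"
```

```text
clock: 3.95
eef_pos: [625.6, 306.6, 198.7]
tool_rot: [-3.14, 0.003, 1.377]
force: [0.2, -0.8, -0.1]
width: 85.3
[([629.0, 311.0, 16.0], 0.7), ([761.0, 261.0, -2.0], 0.7), ([646.0, 438.0, -1.0], 0.69)]
[346.97894737 186.18947368] 95
[630.3 307.7]
t4.0 [626.5 304.8 200.2] [3.141e+00 3.000e-03 1.374e+00] w85.2 [ 0.7 -0.2 -0.6]
[625, 308, 120] -> [ 0.3  -0.21  8.02]
[625, 308, 59] -> [ 0.32 -0.22 14.12]
ang [ 0.1  0.1 -0.2]
[-0.17  0.8  -0.63  1.39  0.5   1.11  0.5 ]
```

View pics/s1.png

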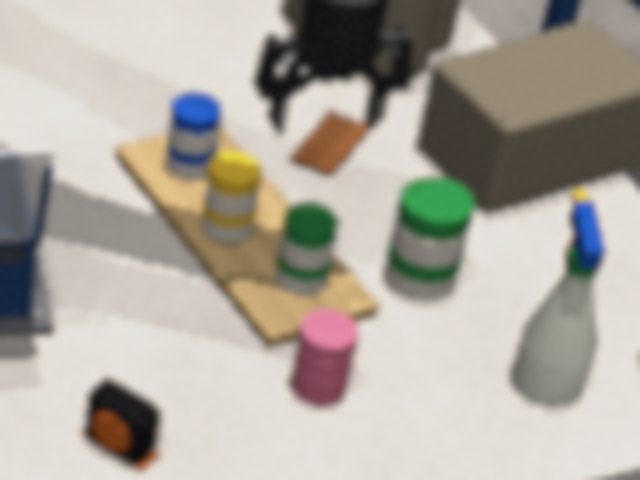

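The scene crop shows the small green jar at (307,248), with the open gripper above it. Its position is about (627,308). Next I descend and grip.

```bash
python3 -m creep '[{"hand":1,"travel":[0.36,0,4],"angular":[0,0,0]},{"hand":1,"travel":[0.36,0,8],"angular":[0,0,0]},{"hand":1,"travel":[0.36,0,11],"angular":[0,0,0]},{"hand":1,"travel":[0.36,0,13],"angular":[0,0,0]},{"hand":1,"travel":[0.36,0,14.1],"angular":[0,0,0]},{"hand":1,"travel":[0.36,0,14.1],"angular":[0,0,0]},{"hand":1,"travel":[0.36,0,14.1],"angular":[0,0,0]},{"hand":0,"travel":[0.36,0,14.1],"angular":[0,0,0]},{"hand":0,"travel":[0.36,0,14.1],"angular":[0,0,0]},{"hand":0,"travel":[0.36,0,14.1],"angular":[0,0,0]},{"hand":0,"travel":[0.36,0,14.1],"angular":[0,0,0]},{"hand":0,"travel":[0.36,0,14.1],"angular":[0,0,0]},{"hand":0,"travel":[0.36,0,14.1],"angular":[0,0,0]},{"hand":0,"travel":[0.36,0,14.1],"angular":[0,0,0]},{"hand":0,"travel":[0.36,0,14.1],"angular":[0,0,0]}]'; python3 -c "
from h import *
go([627,308,200],[560,150,200],[506,-40,200],yaw=1.377)"
```

```text
clock: 5.55
eef_pos: [628.1, 308.7, 61.0]
tool_rot: [3.139, 0.001, 1.374]
force: [-0.2, -0.6, 5.9]
width: 54.6
t5.5 [628.1 308.7  61. ] [3.139e+00 1.000e-03 1.374e+00] w54.6 [-0.2 -0.6  5.9]
[627, 308, 200] -> [ -0.11  -0.05 -13.9 ]
[560, 150, 200] -> [-16.91  -3.54 -13.9 ]
[506, -40, 200] -> [-36.6   -5.13 -13.88]
ang [ 0.2  0.1 -0.2]
```

```bash
python3 -m creep '[{"hand":0,"travel":[0,0,-4],"angular":[0,0,0]},{"hand":0,"travel":[0,0,-8],"angular":[0,0,0]},{"hand":0,"travel":[-0.1,0,-13.9],"angular":[0,0,0]},{"hand":0,"travel":[-4,-0.8,-13.9],"angular":[0,0,0]},{"hand":0,"travel":[-8,-1.6,-13.9],"angular":[0,0,0]},{"hand":0,"travel":[-12,-2.5,-13.9],"angular":[0,0,0]},{"hand":0,"travel":[-16.9,-3.5,-13.9],"angular":[0,0,0]},{"hand":0,"travel":[-20.9,-3.9,-13.9],"angular":[0,0,0]},{"hand":0,"travel":[-24.9,-4.2,-13.9],"angular":[0,0,0]},{"hand":0,"travel":[-29,-4.5,-13.9],"angular":[0,0,0]},{"hand":0,"travel":[-33,-4.8,-13.9],"angular":[0,0,0]},{"hand":0,"travel":[-35.5,-5.1,-13.9],"angular":[0,0,0]},{"hand":0,"travel":[-36.6,-5.1,-13.9],"angular":[0,0,0]},{"hand":0,"travel":[-36.6,-5.1,-13.9],"angular":[0,0,0]},{"hand":0,"travel":[-36.6,-5.1,-13.9],"angular":[0,0,0]}]'; python3 -c "
from h import *
d=snap('top','t2.png',(200,160,340,265),5)
print([(np.round(r['at']).tolist(),round(r['confidence'],2)) for r in ctrl.spot_point('top','jar_green')])
print([(np.round(r['at']).tolist(),round(r['confidence'],2)) for r in ctrl.spot_point('scene','jar_green')])
print([(np.round(r['at']).tolist(),round(r['confidence'],2)) for r in ctrl.spot_point('top','mixer')])
go([506,-40,110],[506,-40,65],yaw=1.377)"
```

```text
clock: 7.05
eef_pos: [506.9, -38.4, 200.5]
tool_rot: [3.138, -0.001, 1.376]
force: [-0.0, 1.1, -1.7]
width: 54.5
[([648.0, 442.0, 2.0], 0.97), ([761.0, 268.0, 3.0], 0.54)]
[([629.0, 311.0, 16.0], 0.7), ([761.0, 261.0, -2.0], 0.7), ([646.0, 438.0, -1.0], 0.69)]
[([507.0, -45.0, 4.0], 0.79)]
t7.2 [506.7 -38.4 200.3] [3.138 0.    1.377] w54.8 [-0.8  0.5 -2.2]
[506, -40, 110] -> [-0.17 -0.06  9.03]
[506, -40, 65] -> [-0.17 -0.08 13.53]
ang [ 0.2  0.  -0. ]
```

View pics/t2.png

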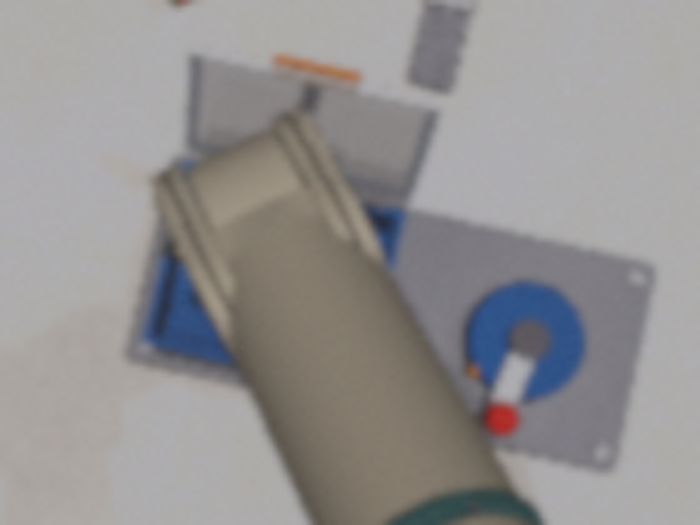

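```bash
python3 -m creep '[{"hand":0,"travel":[-0.2,0,3],"angular":[0,0,0]},{"hand":0,"travel":[-0.2,0,6],"angular":[0,0,0]},{"hand":0,"travel":[-0.2,0,9],"angular":[0,0,0]},{"hand":0,"travel":[-0.2,0,11],"angular":[0,0,0]},{"hand":0,"travel":[-0.2,0,12],"angular":[0,0,0]},{"hand":0,"travel":[-0.2,0,12.5],"angular":[0,0,0]},{"hand":0,"travel":[-0.2,0,12.5],"angular":[0,0,0]},{"hand":0,"travel":[-0.2,0,12.5],"angular":[0,0,0]}]'; python3 -c "
from h import *
d=snap('scene','s3.png',(170,140,320,250),5)
c,a=blob(d,(45,80,40),(85,255,255),(220,150,300,230));print(c,a)
if a: print(atz(d,c,108))
go([506.7,-40,65],yaw=1.377)"
```

```text
clock: 8.05
eef_pos: [507.5, -40.2, 76.1]
tool_rot: [3.137, -0.0, 1.377]
force: [0.6, 0.4, -2.3]
width: 54.6
None 0
t8.1 [507.5 -40.3  76.2] [ 3.136 -0.     1.377] w54.8 [ 0.1 -0.1 -2.4]
[506.7, -40, 65] -> [ 0.01 -0.09  1.12]
ang [ 0.3 -0.  -0. ]
```

View pics/s3.png

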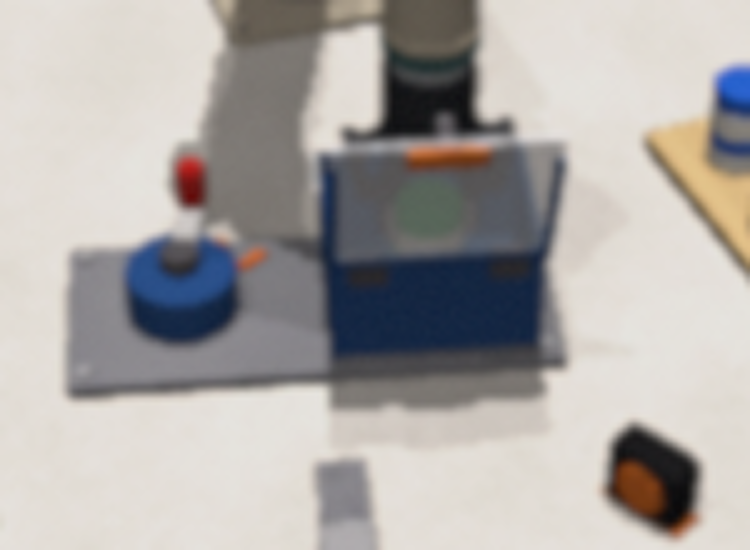

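The green cap shows through the lid at (428,208), and the jar is hanging over the nest without contact. I'll lower it.

```bash
python3 -m creep '[{"hand":0,"travel":[0,0,0.5],"angular":[0,0,0]},{"hand":0,"travel":[0,0,0.9],"angular":[0,0,0]},{"hand":0,"travel":[0,0,1.2],"angular":[0,0,0]},{"hand":0,"travel":[0,0,1.3],"angular":[0,0,0]},{"hand":0,"travel":[0,0,1.3],"angular":[0,0,0]}]'
```

```text
clock: 8.6
eef_pos: [507.7, -40.4, 63.9]
tool_rot: [3.136, 0.001, 1.377]
force: [-2.2, -0.5, 6.3]
width: 54.5
```

The jar touched down at the expected height (63.9 mm against 64), so it is seated. I'll release it and lift.

```bash
python3 -m creep '[{"hand":1,"travel":[0,0,0],"angular":[0,0,0]},{"hand":1,"travel":[0,0,0],"angular":[0,0,0]},{"hand":1,"travel":[0,0,0],"angular":[0,0,0]},{"hand":1,"travel":[0,0,0],"angular":[0,0,0]},{"hand":1,"travel":[0,0,0],"angular":[0,0,0]},{"hand":1,"travel":[0,0,0],"angular":[0,0,0]},{"hand":1,"travel":[0,0,-2],"angular":[0,0,0]},{"hand":1,"travel":[0,0,-5],"angular":[0,0,0]},{"hand":1,"travel":[0,0,-9],"angular":[0,0,0]},{"hand":1,"travel":[0,0,-14],"angular":[0,0,0]},{"hand":0,"travel":[0,0,-19],"angular":[0,0,0]},{"hand":0,"travel":[0,0,-24],"angular":[0,0,0]},{"hand":0,"travel":[0,0,-27],"angular":[0,0,0]},{"hand":0,"travel":[0,0,-27],"angular":[0,0,0]},{"hand":0,"travel":[0,0,-27],"angular":[0,0,0]}]'; python3 -c "
from h import *
d=snap('top')
for c in ('top','scene'):
  print([(np.round(r['at']).tolist(),round(r['confidence'],2)) for r in ctrl.spot_point(c,'lid_pad')])
d=snap('scene','s4.png',(170,100,320,210),5)
x,y=np.cos(-.194),np.sin(-.194)
print(proj(d,[506.7,-40.2,101]))
M=lambda a,z:[506.5+a*x,-40+a*y,z]
go(M(0,330),M(180,330),M(180,235),M(60,235),M(180,275),M(55,275),yaw=1.377)"
```

```text
clock: 10.1
eef_pos: [506.1, -40.2, 334.0]
tool_rot: [3.135, 0.001, 1.377]
force: [-1.0, -0.8, 0.4]
width: 12.6
[([634.0, -72.0, 261.0], 0.68)]
[([417.0, 281.0, 16.0], 0.65), ([642.0, -71.0, 256.0], 0.58)]
[[255.02343577 182.27213106]]
t10.3 [505.4 -40.1 332.4] [3.139e+00 1.000e-03 1.377e+00] w-0.2 [-0.2 -0.4  0.1]
[np.float64(506.5), np.float64(-40.0), 330] -> [0.03 0.11 0.24]
[np.float64(683.1233701951212), np.float64(-74.70137030316175), 330] -> [ 0.02 18.11  0.29]
[np.float64(683.1233701951212), np.float64(-74.70137030316175), 235] -> [ 0.03 18.08  9.79]
[np.float64(565.374456731707), np.float64(-51.567123434387256), 235] -> [0.04 6.08 9.76]
[np.float64(683.1233701951212), np.float64(-74.70137030316175), 275] -> [ 0.03 18.09  5.79]
[np.float64(560.4682520040649), np.float64(-50.60319648152165), 275] -> [0.03 5.59 5.76]
ang [0.2 0.1 0. ]
```

View pics/s4.png

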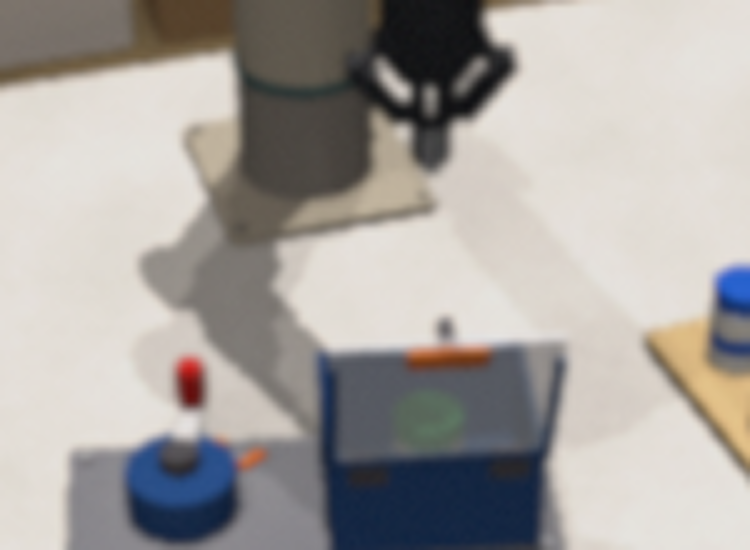

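Jar cap is at crop (428,412) against a predicted (425,411), so it stands upright in the nest. Next I take the shut fingers behind the lid and tip it forward.

```bash
python3 -m creep '[{"hand":0,"travel":[0,4.5,0],"angular":[0,0,0]},{"hand":0,"travel":[0,9,0],"angular":[0,0,0]},{"hand":0,"travel":[0,13.5,0],"angular":[0,0,0]},{"hand":0,"travel":[0,18.5,0],"angular":[0,0,0]},{"hand":0,"travel":[0,18.8,0],"angular":[0,0,0]},{"hand":0,"travel":[0,18.8,0],"angular":[0,0,0]},{"hand":0,"travel":[0,18.8,4.5],"angular":[0,0,0]},{"hand":0,"travel":[0,18.8,9],"angular":[0,0,0]},{"hand":0,"travel":[0,18.8,9.8],"angular":[0,0,0]},{"hand":0,"travel":[0,17,9.8],"angular":[0,0,0]},{"hand":0,"travel":[0,15.5,9.8],"angular":[0,0,0]},{"hand":0,"travel":[0,14,9.8],"angular":[0,0,0]},{"hand":0,"travel":[0,12.5,9.8],"angular":[0,0,0]}]'
```

```text
clock: 11.6
eef_pos: [628.4, -63.8, 237.4]
tool_rot: [3.135, 0.001, 1.378]
force: [1.5, -0.4, 1.5]
width: -0.0
```

```bash
python3 -m creep '[{"hand":0,"travel":[0,-1.2,0],"angular":[0,0,0]},{"hand":0,"travel":[0,-2.4,0],"angular":[0,0,0]},{"hand":0,"travel":[0,-3.6,0],"angular":[0,0,0]},{"hand":0,"travel":[0,-4.8,0],"angular":[0,0,0]},{"hand":0,"travel":[0,-6,0],"angular":[0,0,0]},{"hand":0,"travel":[0,-7.2,0],"angular":[0,0,0]},{"hand":0,"travel":[0,-8.4,0],"angular":[0,0,0]},{"hand":0,"travel":[0,-9.6,0],"angular":[0,0,0]},{"hand":0,"travel":[0,-9.6,0],"angular":[0,0,0]},{"hand":0,"travel":[0,-9.6,0],"angular":[0,0,0]},{"hand":0,"travel":[0,-9.6,-2],"angular":[0,0,0]},{"hand":0,"travel":[0,-9.6,-4],"angular":[0,0,0]},{"hand":0,"travel":[0,-9.6,-4],"angular":[0,0,0]},{"hand":0,"travel":[0,-9.6,-4],"angular":[0,0,0]},{"hand":0,"travel":[0,-9.6,-4],"angular":[0,0,0]},{"hand":0,"travel":[0,-9.6,-4],"angular":[0,0,0]},{"hand":0,"travel":[0,-9.6,-4],"angular":[0,0,0]},{"hand":0,"travel":[0,-9.6,-4],"angular":[0,0,0]},{"hand":0,"travel":[0,-9.6,-4],"angular":[0,0,0]}]'; python3 -c "
from h import *
d=snap('scene','s5.png',(170,100,320,210),5)
d=snap('top')
for c in ('top','scene'):
  print([(np.round(r['at']).tolist(),round(r['confidence'],2)) for r in ctrl.spot_point(c,'lid_pad')])
x,y=np.cos(-.194),np.sin(-.194)
M=lambda a,z:[506.5+a*x,-40+a*y,z]
go(M(-84,270),M(-84,160),M(-84,129.5),yaw=1.377)"
```

```text
clock: 13.5
eef_pos: [533.9, -45.2, 276.5]
tool_rot: [3.135, 0.001, 1.378]
force: [-0.2, -0.9, 0.2]
width: -0.4
[([425.0, -21.0, 143.0], 0.74), ([542.0, -508.0, 1.0], 0.24)]
[([429.0, -20.0, 143.0], 0.58)]
t13.7 [534.  -45.2 276.7] [3.135e+00 1.000e-03 1.378e+00] w-0.4 [-0.5 -0.4 -1.1]
[np.float64(424.0757605756101), np.float64(-23.806027191857847), 270] -> [-1.00e-02 -1.12e+01  6.00e-01]
[np.float64(424.0757605756101), np.float64(-23.806027191857847), 160] -> [ -0.   -11.27  11.6 ]
[np.float64(424.0757605756101), np.float64(-23.806027191857847), 129.5] -> [  0.   -11.29  14.65]
ang [0.4 0.  0. ]
```

View pics/s5.png

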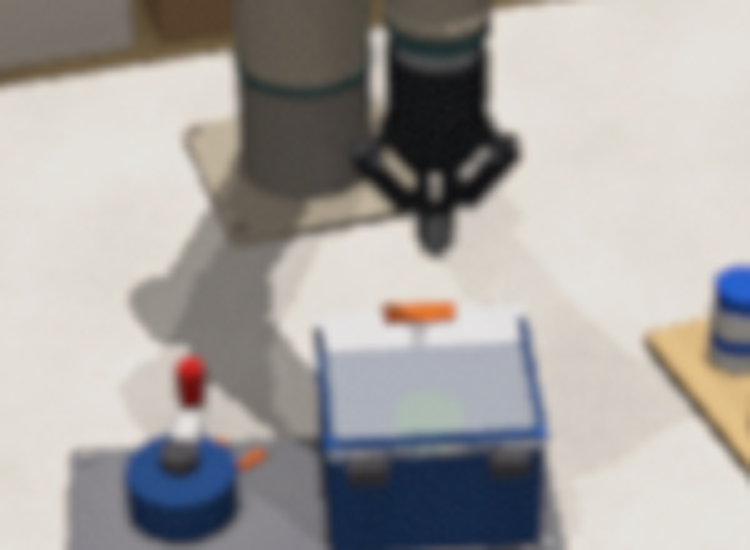

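The lid has fallen to its catch, with the pad at z ≈ 143. I'll press it at the pad.

```bash
python3 -m creep '[{"hand":0,"travel":[0,-4.5,0.6],"angular":[0,0,0]},{"hand":0,"travel":[0,-9,2],"angular":[0,0,0]},{"hand":0,"travel":[0,-11.2,5],"angular":[0,0,0]},{"hand":0,"travel":[0,-11.2,9],"angular":[0,0,0]},{"hand":0,"travel":[0,-11.2,11.5],"angular":[0,0,0]},{"hand":0,"travel":[0,-11.2,12.5],"angular":[0,0,0]},{"hand":0,"travel":[0,-11.2,13],"angular":[0,0,0]},{"hand":0,"travel":[0,-11.2,13.4],"angular":[0,0,0]},{"hand":0,"travel":[0,-11.2,13.7],"angular":[0,0,0]},{"hand":0,"travel":[0,-11.2,14],"angular":[0,0,0]},{"hand":0,"travel":[0,-11.2,14.2],"angular":[0,0,0]}]'
```

```text
clock: 14.8
eef_pos: [425.6, -23.8, 135.1]
tool_rot: [3.133, 0.001, 1.378]
force: [-0.2, 0.2, 0.1]
width: -0.0
```

```bash
python3 -m creep '[{"hand":0,"travel":[0,0,0.3],"angular":[0,0,0]},{"hand":0,"travel":[0,0,0.5],"angular":[0,0,0]},{"hand":0,"travel":[0,0,0.6],"angular":[0,0,0]},{"hand":0,"travel":[0,0,0.7],"angular":[0,0,0]},{"hand":0,"travel":[0,0,0.7],"angular":[0,0,0]}]'
```

```text
clock: 15.3
eef_pos: [426.3, -23.9, 129.3]
tool_rot: [3.131, 0.002, 1.378]
force: [-4.4, 0.3, 19.5]
width: -0.5
```

```bash
python3 -m creep '[{"hand":0,"travel":[0,0,0.1],"angular":[0,0,0]},{"hand":0,"travel":[0,0,0.1],"angular":[0,0,0]},{"hand":0,"travel":[0,0,0.1],"angular":[0,0,0]},{"hand":0,"travel":[0,0,-3],"angular":[0,0,0]},{"hand":0.5,"travel":[0,0,-8],"angular":[0,0,0]},{"hand":0.7,"travel":[0,0,-13],"angular":[0,0,0]},{"hand":0.7,"travel":[0,0,-13],"angular":[0,0,0]}]'; python3 -c "
from h import *
d=snap('scene','s6.png',(170,100,320,210),5)
for c in ('scene','top'):
  if c=='top': d=snap('top')
  for n in ('lid_pad','crank_knob','crank_axis'):
    print(c,n,[(np.round(r['at']).tolist(),round(r['confidence'],2)) for r in ctrl.spot_point(c,n)][:2])
c,a=blob(d,(0,150,80),(8,255,255),(285,230,315,255)); print('knob',c,a,a and atz(d,c,115))
go([404,-208.5,230],[404,-208.5,130],[404,-208.5,82],yaw=1.377)"
```

```text
clock: 16.0
eef_pos: [429.2, -22.6, 264.5]
tool_rot: [3.119, 0.0, 1.377]
force: [1.3, -1.0, -1.3]
width: 43.1
scene lid_pad [([426.0, -23.0, 130.0], 0.65), ([768.0, -188.0, -0.0], 0.48)]
scene crank_knob [([403.0, -212.0, 114.0], 0.5), ([770.0, 51.0, 1.0], 0.47)]
scene crank_axis [([467.0, -238.0, 58.0], 0.83)]
top lid_pad [([419.0, -21.0, 131.0], 0.56)]
top crank_knob [([403.0, -209.0, 117.0], 0.61)]
top crank_axis []
knob [299.71428571 243.28571429] 21 [ 404.5 -208.1]
t16.4 [424.3 -23.3 258.3] [3.133e+00 2.000e-03 1.378e+00] w59.6 [ 0.2 -0.1 -0.7]
[404, -208.5, 230] -> [-18.56   1.52   2.87]
[404, -208.5, 130] -> [-18.55   1.44  12.87]
[404, -208.5, 82] -> [-18.54   1.4   17.67]
ang [0.5 0.1 0.1]
```

View pics/s6.png

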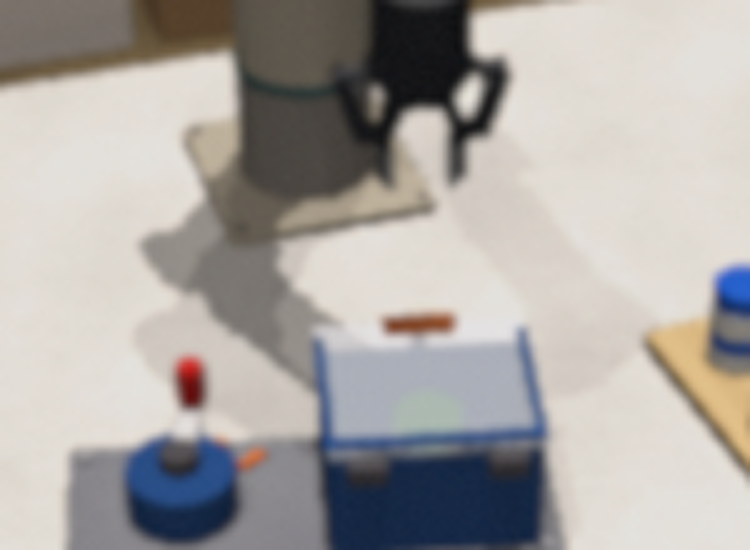

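The pad reads z ≈ 130, so the lid is shut. The knob, at (404,-209), hasn't moved. I'll go and grip it.

```bash
python3 -m creep '[{"hand":0.7,"travel":[-4.5,0.4,1],"angular":[0.5,0,0]},{"hand":0.7,"travel":[-9,0.8,2],"angular":[0.5,0,0]},{"hand":0.7,"travel":[-13.5,1.2,2.5],"angular":[0.5,0,0]},{"hand":0.7,"travel":[-18.6,1.5,2.9],"angular":[0.5,0,0]},{"hand":0.7,"travel":[-18.6,1.5,7],"angular":[0.5,0,0]},{"hand":0.7,"travel":[-18.6,1.5,11],"angular":[0.5,0,0]},{"hand":0.7,"travel":[-18.6,1.4,14.5],"angular":[0.5,0,0]},{"hand":0.7,"travel":[-18.6,1.4,16.8],"angular":[0.5,0,0]},{"hand":0.7,"travel":[-18.6,1.4,17.5],"angular":[0.5,0,0]},{"hand":0.7,"travel":[-18.6,1.4,17.5],"angular":[0.5,0,0]},{"hand":0,"travel":[-18.6,1.4,17.5],"angular":[0.5,0,0]},{"hand":0,"travel":[-18.6,1.4,17.5],"angular":[0.5,0,0]},{"hand":0,"travel":[-18.6,1.4,17.5],"angular":[0.5,0,0]},{"hand":0,"travel":[-18.6,1.4,17.5],"angular":[0.5,0,0]},{"hand":0,"travel":[-18.6,1.4,17.5],"angular":[0.5,0,0]},{"hand":0,"travel":[-18.6,1.4,17.5],"angular":[0.5,0,0]}]'
python3 - <<'E'
from h import *
s=ctrl.read_state();p=s["eef_pos"];R=Ro.from_euler("xyz",s["tool_rot"])
ax=np.array([466,-240.]);v=p[:2]-ax;r=np.hypot(*v);a0=np.arctan2(v[1],v[0]);print(p.round(1),"r",r.round(1),"width",s["width"].round(1),s["force"].round(1))
crank=(np.pi-.194-a0)%(2*np.pi);print("crank",crank)
for i in range(0,18):
    a=a0-np.radians(20*i); t=[ax[0]+65*np.cos(a),ax[1]+65*np.sin(a),p[2]]
    print(20*i,(R.inv().apply(np.array(t)-p)/10).round(1).tolist())
E
```

```text
clock: 18.0
eef_pos: [404.7, -209.6, 84.9]
tool_rot: [3.139, 0.003, 1.378]
force: [0.1, 0.5, 5.5]
width: 24.0Traceback (most recent call last):
  File "<stdin>", line 3, in <module>
AttributeError: 'float' object has no attribute 'round'
```

```bash
cat > circ.py <<'E'
from h import *
import sys
ax=np.array([float(sys.argv[1]),float(sys.argv[2])])
s=ctrl.read_state();p=s["eef_pos"];R=Ro.from_euler("xyz",s["tool_rot"])
v=p[:2]-ax;r=np.hypot(*v);a0=np.arctan2(v[1],v[0]);print(p.round(1),"r %.1f w %.1f"%(r,s["width"]),s["force"].round(1))
print("crank",(np.pi-.194-a0)%(2*np.pi),s['qpos'].round(2))
for i in range(1,int(sys.argv[3])+1):
    a=a0-np.radians(20*i); t=[ax[0]+65*np.cos(a),ax[1]+65*np.sin(a),p[2]]
    print(20*i,(R.inv().apply(np.array(t)-p)/10).round(1).tolist())
E
python3 circ.py 465.5 -239 6
```

```text
[ 404.7 -209.6   84.9] r 67.6 w 24.0 [0.1 0.5 5.5]
crank 0.25637684353317525 [ 0.78  0.67 -0.54  2.17  0.74  0.5   1.05]
20 [2.0, 1.2, -0.0]
40 [3.6, 2.8, -0.0]
60 [4.6, 4.8, -0.0]
80 [4.8, 7.1, 0.0]
100 [4.2, 9.3, 0.0]
120 [2.9, 11.1, 0.0]
```

```bash
python3 -m creep '[{"hand":0,"travel":[1,0.5,0],"angular":[0,0,0]},{"hand":0,"travel":[2,1.2,0],"angular":[0,0,0]},{"hand":0,"travel":[2.9,1.9,0],"angular":[0,0,0]},{"hand":0,"travel":[3.6,2.8,0],"angular":[0,0,0]},{"hand":0,"travel":[4.2,3.8,0],"angular":[0,0,0]},{"hand":0,"travel":[4.6,4.8,0],"angular":[0,0,0]},{"hand":0,"travel":[4.6,4.8,0],"angular":[0,0,0]}]'; python3 circ.py 465.5 -239 7
```

```text
clock: 18.7
eef_pos: [462.2, -170.7, 85.2]
tool_rot: [3.138, -0.001, 1.38]
force: [0.4, 6.2, -2.4]
width: 24.3
[ 462.2 -170.7   85.2] r 68.4 w 24.3 [ 0.4  6.2 -2.4]
crank 1.3280175459974792 [ 0.67  0.7  -0.56  2.07  0.7   0.56  0.99]
20 [-0.2, 2.3, 0.0]
40 [-0.8, 4.5, 0.0]
60 [-2.2, 6.3, 0.0]
80 [-4.0, 7.6, 0.0]
100 [-6.2, 8.1, 0.0]
120 [-8.5, 7.9, 0.0]
140 [-10.5, 6.9, 0.0]
```

```bash
python3 circ.py 465.3 -236.5 8
```

```text
[ 462.2 -170.7   85.2] r 65.9 w 24.3 [ 0.4  6.2 -2.4]
crank 1.3291991562009433 [ 0.67  0.7  -0.56  2.07  0.7   0.56  0.99]
20 [0.1, 2.3, 0.0]
40 [-0.6, 4.4, 0.0]
60 [-1.9, 6.3, 0.0]
80 [-3.8, 7.5, 0.0]
100 [-6.0, 8.0, 0.0]
120 [-8.2, 7.8, 0.0]
140 [-10.3, 6.8, 0.0]
160 [-11.8, 5.2, 0.0]
```

```bash
python3 -m creep '[{"hand":0,"travel":[0.1,1.1,0],"angular":[0,0,0]},{"hand":0,"travel":[0.1,2.3,0],"angular":[0,0,0]},{"hand":0,"travel":[-0.2,3.4,0],"angular":[0,0,0]},{"hand":0,"travel":[-0.6,4.4,0],"angular":[0,0,0]},{"hand":0,"travel":[-1.2,5.4,0],"angular":[0,0,0]},{"hand":0,"travel":[-1.9,6.3,0],"angular":[0,0,0]},{"hand":0,"travel":[-2.8,7,0],"angular":[0,0,0]},{"hand":0,"travel":[-3.8,7.5,0],"angular":[0,0,0]},{"hand":0,"travel":[-4.9,7.9,0],"angular":[0,0,0]},{"hand":0,"travel":[-6,8,0],"angular":[0,0,0]},{"hand":0,"travel":[-7.1,8,0],"angular":[0,0,0]},{"hand":0,"travel":[-8.2,7.8,0],"angular":[0,0,0]},{"hand":0,"travel":[-8.2,7.8,0],"angular":[0,0,0]}]'; python3 circ.py 465.3 -236.5 9
```

```text
clock: 20.0
eef_pos: [520.6, -268.3, 85.2]
tool_rot: [3.141, 0.0, 1.377]
force: [-4.5, 1.7, -1.4]
width: 24.3
[ 520.6 -268.3   85.2] r 63.8 w 24.3 [-4.5  1.7 -1.4]
crank 3.4689326135546263 [ 0.8   0.8  -0.6   1.81  0.65  0.74  1.21]
20 [-2.0, -1.0, 0.0]
40 [-3.5, -2.7, -0.0]
60 [-4.3, -4.8, -0.0]
80 [-4.4, -7.0, -0.0]
100 [-3.6, -9.2, -0.0]
120 [-2.2, -10.9, -0.0]
140 [-0.3, -12.1, -0.0]
160 [1.9, -12.5, -0.0]
180 [4.2, -12.2, -0.0]
```

Forces are small and the grip is holding. On to the third quarter.

```bash
python3 -m creep '[{"hand":0,"travel":[-1,-0.4,0],"angular":[0,0,0]},{"hand":0,"travel":[-2,-1,0],"angular":[0,0,0]},{"hand":0,"travel":[-2.8,-1.8,0],"angular":[0,0,0]},{"hand":0,"travel":[-3.5,-2.7,0],"angular":[0,0,0]},{"hand":0,"travel":[-4,-3.7,0],"angular":[0,0,0]},{"hand":0,"travel":[-4.3,-4.8,0],"angular":[0,0,0]},{"hand":0,"travel":[-4.5,-5.9,0],"angular":[0,0,0]},{"hand":0,"travel":[-4.4,-7,0],"angular":[0,0,0]},{"hand":0,"travel":[-4.1,-8.1,0],"angular":[0,0,0]},{"hand":0,"travel":[-3.6,-9.2,0],"angular":[0,0,0]},{"hand":0,"travel":[-3,-10.1,0],"angular":[0,0,0]},{"hand":0,"travel":[-2.2,-10.9,0],"angular":[0,0,0]},{"hand":0,"travel":[-1.3,-11.6,0],"angular":[0,0,0]},{"hand":0,"travel":[-0.3,-12.1,0],"angular":[0,0,0]},{"hand":0,"travel":[-0.3,-12.1,0],"angular":[0,0,0]}]'; python3 circ.py 465 -237.5 6
```

```text
clock: 21.5
eef_pos: [400.2, -245.9, 85.2]
tool_rot: [-3.14, -0.0, 1.38]
force: [-1.6, 1.4, -3.5]
width: 24.4
[ 400.2 -245.9   85.2] r 65.3 w 24.4 [-1.6  1.4 -3.5]
crank 5.960259238255077 [ 0.87  0.68 -0.56  2.12  0.72  0.53  1.14]
20 [2.2, -0.3, 0.0]
40 [4.5, 0.2, 0.0]
60 [6.4, 1.3, -0.0]
80 [7.8, 3.1, -0.0]
100 [8.5, 5.3, -0.0]
120 [8.4, 7.5, -0.0]
```

```bash
python3 -m creep '[{"hand":0,"travel":[1.1,-0.2,0],"angular":[0,0,0]},{"hand":0,"travel":[2.2,-0.3,0],"angular":[0,0,0]},{"hand":0,"travel":[3.4,-0.1,0],"angular":[0,0,0]},{"hand":0,"travel":[4.5,0.2,0],"angular":[0,0,0]},{"hand":0,"travel":[5.5,0.7,0],"angular":[0,0,0]},{"hand":0,"travel":[6,1,0],"angular":[0,0,0]},{"hand":0,"travel":[6.4,1.3,0],"angular":[0,0,0]},{"hand":0,"travel":[6.7,1.6,0],"angular":[0,0,0]},{"hand":0,"travel":[6.7,1.6,0],"angular":[0,0,0]}]'; python3 circ.py 465 -237.5 1
```

```text
clock: 22.4
eef_pos: [429.5, -180.8, 85.2]
tool_rot: [-3.14, -0.003, 1.382]
force: [-2.9, 5.5, -0.4]
width: 24.3
[ 429.5 -180.8   85.2] r 66.9 w 24.3 [-2.9  5.5 -0.4]
crank 0.8179636322745081 [ 0.71  0.68 -0.55  2.13  0.71  0.52  1.  ]
20 [1.1, 2.0, 0.0]
```

```bash
python3 -m creep '[{"hand":0,"travel":[0.2,0.2,0],"angular":[0,0,0]},{"hand":0,"travel":[0.3,0.4,0],"angular":[0,0,0]},{"hand":0,"travel":[0.4,0.5,0],"angular":[0,0,0]},{"hand":0,"travel":[0.4,0.5,0],"angular":[0,0,0]}]'; python3 circ.py 465 -237.5 1
```

```text
clock: 22.8
eef_pos: [431.2, -179.6, 85.0]
tool_rot: [-3.133, 0.002, 1.38]
force: [-10.3, -1.7, 6.0]
width: 23.8
[ 431.2 -179.6   85. ] r 67.0 w 23.8 [-10.3  -1.7   6. ]
crank 0.849049843496728 [ 0.7   0.68 -0.55  2.13  0.71  0.53  1.  ]
20 [1.0, 2.1, -0.0]
```

It moved only 2 mm of the 6 mm commanded and the force rose to about 10 N, so the crank is at its stop. I'll release, lift clear and check.

```bash
python3 -m creep '[{"hand":0.7,"travel":[0,0,0],"angular":[0,0,0]},{"hand":0.7,"travel":[0,0,0],"angular":[0,0,0]},{"hand":0.7,"travel":[0,0,0],"angular":[0,0,0]},{"hand":0.7,"travel":[0,0,0],"angular":[0,0,0]},{"hand":0.7,"travel":[0,0,0],"angular":[0,0,0]},{"hand":0.7,"travel":[0,0,-3],"angular":[0,0,0]},{"hand":0.7,"travel":[0,0,-7],"angular":[0,0,0]},{"hand":0.7,"travel":[0,0,-11],"angular":[0,0,0]},{"hand":0.7,"travel":[-5,0,-15],"angular":[0,0,0]},{"hand":0.7,"travel":[-10,0,-19],"angular":[0,0,0]},{"hand":0.7,"travel":[-15,0,-19],"angular":[0,0,0]},{"hand":0.7,"travel":[-20,0,-19],"angular":[0,0,0]},{"hand":0.7,"travel":[-20,0,-19],"angular":[0,0,0]}]'; python3 -c "
from h import *
d=snap('top','t9.png',(100,140,345,265),3)
for n in ('lid_pad','crank_knob','jar_green','jar_blue','jar_yellow','tape','brush','rib','mallet'):
    print(n,[(np.round(r['at']).tolist(),round(r['confidence'],2)) for r in ctrl.spot_point('top',n)][:3])
c,a=blob(d,(0,150,80),(8,255,255),(270,220,325,255)); k=atz(d,c,115);v=k-[466,-238.5];print('knob',k,'crank',(np.pi-.194-np.arctan2(v[1],v[0]))%(2*np.pi)+2*np.pi)
d=snap('scene');print(proj(d,[506.7,-40.2,101]),[(np.round(r['at']).tolist(),round(r['confidence'],2)) for r in ctrl.spot_point('scene','lid_pad')][:2])
go()"
```

```text
clock: 24.1
eef_pos: [393.0, -381.4, 275.8]
tool_rot: [-3.134, 0.005, 1.373]
force: [-0.5, -0.1, -0.8]
width: 59.9
lid_pad [([422.0, -25.0, 133.0], 0.72)]
crank_knob [([432.0, -178.0, 114.0], 0.66), ([766.0, -189.0, -0.0], 0.42)]
jar_green [([653.0, 442.0, 4.0], 0.77), ([761.0, 265.0, 0.0], 0.52), ([506.0, -42.0, 2.0], 0.39)]
jar_blue [([417.0, 275.0, 19.0], 0.47)]
jar_yellow [([528.0, 274.0, 19.0], 0.62), ([775.0, 48.0, -0.0], 0.25)]
tape [([778.0, 48.0, -2.0], 0.69)]
brush [([769.0, -186.0, 1.0], 0.87)]
rib [([413.0, 455.0, -1.0], 0.77)]
mallet [([542.0, -507.0, 2.0], 0.68)]
knob [ 430.5 -175.9] crank 7.144110240872834
[[255.02343577 182.27213106]] [([426.0, -24.0, 129.0], 0.69)]
t24.7 [ 395.3 -375.3  275.5] [-3.133e+00  2.000e-03  1.381e+00] w59.8 [ 1.3 -1.2 -0. ]
```

View pics/t9.png

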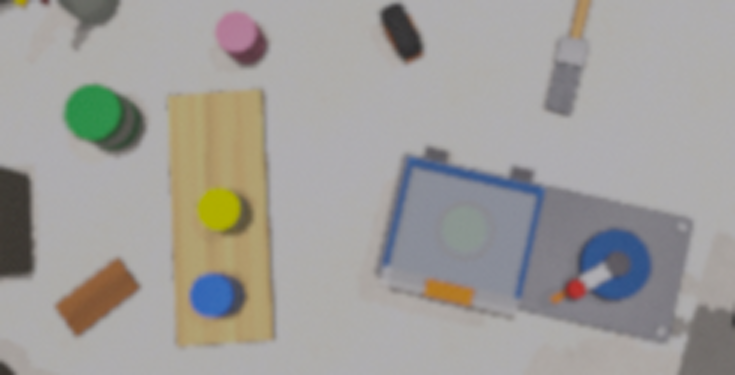

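The crank arm, crop (575,290), points at the orange mark. The lid is shut with the pad at (449,292), the jar is centred under it at (466,231), and the bystanders haven't moved. I'm handing the job in.

```bash
python3 -c "
from cell import ctrl
print(ctrl.finish_job())"
```

```text
the job is handed in; nothing more can be done
None
```

I loaded the green-capped jar into the nest, closed the lid past its catch and wound the crank clockwise to its stop. I handed the job in at about 25 s on the clock; the hand-in reports no verdict.

What the last checks showed:
- **Jar:** it touched down at the height expected for the nest floor, and the final picture shows its cap centred under the lid.
- **Lid:** the pad came to rest at z ≈ 129 mm in one camera, as it should when shut. The top camera read 133 mm, which is within its error. Under the press, the pad was solid at 129.3 mm with about 20 N.
- **Crank:** the knob's position gives about 7.1 rad, and the arm points at the orange mark. A last nudge met a firm stop at about 10 N.
- **Other things:** the blue and yellow jars, tape, brush and mallet read within about 5 mm of where they started, and so does the detector's rib. That reading, about (413,455), is not where I expected from the picture, but the brown piece seen on the table looks unmoved too.
- **Robot:** it was clear of everything when I handed in.

No check failed. The one mismatch was the crank circle: the gripped knob measured about 67 mm from my estimated axis instead of 65 mm, so I adjusted the axis by a few millimetres during the winding.

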